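# Put the mixed-up stock parts back with their own kind

## Task

The stock trays have been mixed up: put the loose stepper motor, transformer, heat sink and hinge each into the large front compartment of the tray whose rear compartment holds its own kind, one part to a tray, parking a part in the spare tray while its place is still taken (the hinge lies under the heat sink). Set every part down on the tray floor the way up it stood, motor shaft up and fins up, without dropping it. At the end the spare tray is empty again and the tool block stands where it was.

Things in the scene. Friction and masses are not known exactly. Their poses are not given: they have to be found in the camera images.
- stepper: square stepper motor, 42 x 42 mm and 40 mm high, black with bare aluminium ends, standing on its back end with its shaft (5 mm thick, 18 mm long) pointing up, 58 mm high in all; 0.2 to 0.4 kg. Origin: centre of its underside, z up along the shaft. Grip it across its 42 mm sides (its y).
- transformer: small mains transformer standing on a black 44 x 38 mm base: dark laminated iron frame 48 mm (its x) by 18 mm (y), 44 mm high in all, with a copper winding between white flanges that fills the frame; 0.2 to 0.42 kg. Origin: centre of its underside, z up. The winding is 36 mm wide along y, 30 mm along x, from 12 to 37 mm above the underside: grip it there across y.
- heatsink: bare aluminium heat sink, 46 x 46 mm, 30 mm high: a 6 mm base plate with seven upright fins that run along its x; the outer fins' faces are 46 mm apart along its y, where it is gripped. 0.07 to 0.14 kg. Origin: centre of its underside, z up (fins up). At the start it lies on top of the hinge, its underside 12 mm above the bench.
- hinge: folded-shut steel butt hinge lying flat: 80 mm long (its x), 34 mm wide (y), 8 mm thick, with a round knuckle along its +y edge; 0.08 to 0.15 kg. Origin: centre of its underside, z up. It lies on a tray floor under the heat sink, its two ends showing. Gripped across its 34 mm width with the fingertips close to the floor.
- tray_motors: open blue plastic tray, fixed on the bench. Origin on its underside, below the centre of its front compartment, the one towards the robot (its -x side): 100 mm (x) by 120 mm (y) inside, floor 4 mm above the bench, walls 3 mm thick and 42 mm high. Behind it (+x), past a divider at x = 51 mm, a shorter compartment (71 mm by 120 mm) holds two more stepper motors (fixed there, 62 mm high): this is the stepper motors' tray.
- tray_transformers: open blue plastic tray, fixed on the bench. Origin on its underside, below the centre of its front compartment, the one towards the robot (its -x side): 100 mm (x) by 120 mm (y) inside, floor 4 mm above the bench, walls 3 mm thick and 42 mm high. Behind it (+x), past a divider at x = 51 mm, a shorter compartment (71 mm by 120 mm) holds two more transformers (fixed there): this is the transformers' tray.
- tray_heatsinks: open blue plastic tray, fixed on the bench. Origin on its underside, below the centre of its front compartment, the one towards the robot (its -x side): 100 mm (x) by 120 mm (y) inside, floor 4 mm above the bench, walls 3 mm thick and 42 mm high. Behind it (+x), past a divider at x = 51 mm, a shorter compartment (71 mm by 120 mm) holds two more heat sinks (fixed there): this is the heat sinks' tray.
- tray_hinges: open blue plastic tray, fixed on the bench. Origin on its underside, below the centre of its front compartment, the one towards the robot (its -x side): 100 mm (x) by 120 mm (y) inside, floor 4 mm above the bench, walls 3 mm thick and 42 mm high. Behind it (+x), past a divider at x = 51 mm, a shorter compartment (71 mm by 120 mm) holds three more shut hinges (fixed there, 16 mm high): this is the hinges' tray.
- tray_spare: open blue plastic tray, fixed on the bench. Origin on its underside, below the centre of its front compartment, the one towards the robot (its -x side): 100 mm (x) by 120 mm (y) inside, floor 4 mm above the bench, walls 3 mm thick and 42 mm high. Behind it (+x), past a divider at x = 51 mm, a shorter compartment (71 mm by 120 mm) is empty as well: this is the spare tray.
- tool_block: loose beech tool block, 160 mm (x) by 85 mm (y) by 60 mm, with screwdrivers and side cutters standing in it up to 146 mm above the bench, standing between or beside the trays. Origin: centre of its underside. An obstacle, to be left alone.
There are look-alikes about, which are no part of the job. What is shaped like the stepper but purple or red is not meant.

How it is judged:
By the outcome, as a careful person would: the job done as asked, in the order asked, and still so for the second after the job is handed in, with the robot touching nothing.
It also fails if it takes over 141 s, if anything falls off the work surface, if the arm or the gripper's body presses on something with over 40 N, if the wrist force passes 120 N, or if a joint passes its speed limit or range.

## Robot

A 7-joint arm with a two-finger parallel gripper is mounted at the origin on the work surface. World frame = base frame: x ahead of the robot, y to its left, z up, the work surface at z = 0. Lengths are in m, angles in rad, forces in N, time in s.
With the tool pointing down it reaches from about 0.4 to 0.85 m from the base axis. Payload 10.4 kg.
Tool frame: the origin (TCP) lies midway between the tips of the shut fingers; the grasp point (between the pads) lies 19 mm behind it; z points along the fingers, y is the line along which they close (so a half turn about z gives the same grasp; the last joint's range is limited). The gripper opens to 85 mm and grips with 20 to 120 N. Pads are 22 mm wide; open, the fingers measure 114 mm over their backs; the gripper's body (76 mm by 85 mm) begins 54 mm behind the grasp point. The pads swing forward as they close: fully open they stand 13 mm farther back than shut.
Start: joints at [-1.366, 0.332, -0.065, 1.46, 0.022, 1.35, -0.088], TCP at [0.141, 0.609, 0.231] pointing down, gripper open.
Joint ranges: [-2.6, 2.6], [-0.5, 2.12], [-1.47, 1.34], [0.16, 2.42], [-1.27, 4.41], [0.06, 2.06], [-2.6, 2.6]. Speed limits (rad/s): [2.22, 2.22, 2.79, 2.79, 3.14, 3.14, 3.14].

## Interface

Orientations are given as a unit quaternion [x, y, z, w].
In Python, from bench import * gives the robot as it stands. The module is installed in compiled form; this text tells all that it offers.
- The arm moves only by the tool apply_moves, never from a script. Its argument "targets" is a list of rows, each a list of 3 entries, a list of its own where there are three numbers: the finger opening in m, from 0 to 0.0854, then the shift along the tool's x, y, z in m, then the turn about the tool's z in degrees. In form: [[gripper, [x, y, z], yaw], ...]. A call has 1 to 5 rows; each row is the pose to reach, as a shift and turn from the pose commanded when the call began, along the tool's axes at that moment; what a row does not reach only later rows make up. A row lasts 1/8 s, in which the tool goes at most 62.5 mm and 10.7 degrees, less where a joint would pass 70% of its speed; a pose out of reach is approached as far as the arm can. A call with a gripper value outside its range is refused whole. The fingers move at their own pace and stop on an object; "squeeze" is the grip in N (left out, the last holds). Time passes only in rows, so rows that repeat a pose let the fingers close. It gives the time, the measured TCP pose, the force, the opening and the grip force at its end, in the units of the state.
- observe(): the state, without advancing time (a new reading comes with each control period).
- capture(name): name is "side" or "top"; returns a dict with "color" (480x640x3 uint8, red, green, blue), "vertical_fov" (degrees; the focal length in pixels is half the picture's height over the tangent of half this angle, whatever the lens; pixels are square), "cx", "cy" (the principal point, pixels), "R" (3x3) and "t" (3): a world point X has camera coordinates R X + t. Camera axes: x right, y down, z forward; pixel columns grow to the right and rows downward; lengths in m; the calibration is good to about 2 mm. A picture is of the moment at which its call begins. There is no depth.
- job_done(): hands the job in; it is judged then, once.
The state is a dict: "clock": time; "joint_pos": joint angles; "joint_velocities": joint speeds; "tau": joint torques, N m; "eef_pos": TCP position; "tool_rot": TCP orientation; "ft_force": force on the tool from outside, world axes, zero at the start; "ft_torque": the same for the moment, N m; "gripper_width": opening from 0.0 (shut) to 1.0 (fully open); "finger_force": force on a finger pad.
Only numpy, scipy, OpenCV 4.12 (cv2) and the standard library are available. Lean on these libraries where they do the work, as an engineer would, in place of code of your own. Each camera call takes 0.05 s, during which the arm holds its last target. There are 200 camera calls.

## Working session

There is one attempt and no reset: what is moved stays moved. The work goes in short steps, Python scripts to look and compute and a tool call to move; the robot and the scene stay as the last step left them, time stands still between calls to the robot, and variables do not carry over. Pictures are saved under pics/ and viewed, at most 14 in all, crops included, and the job is handed in when it is done.

Besides the shell and the picture viewer there is one more tool, called after ">>>" as name(argument=value, ...) on one line, values as JSON. apply_moves: Moves the arm, as the interface text tells. Its arguments: {"type":"object","properties":{"targets":{"type":"array","items":{"type":"array"}},"squeeze":{"type":"number"}},"required":["targets"]}

```bash
mkdir -p pics; python3 - <<'E'
from bench import *
import cv2,pickle,numpy as np
o=observe();print(o['eef_pos'],o['tool_rot'],o['clock'],o['gripper_width'])
for n in("top","side"):
    c=capture(n);cv2.imwrite(f"pics/{n}0.png",c['color'][...,::-1]);pickle.dump(c,open(n+"0.pkl","wb"));print(n,c['vertical_fov'],c['cx'],c['cy'],c['R'],c['t'],-c['R'].T@c['t'])
E
```

```text
[0.14107325 0.60850894 0.23054251] [ 1.13645737e-01  9.93521108e-01 -6.72124678e-04 -4.31192682e-05] 0.0 0.9971442859027271
top 55.38686328227108 325.3179298639033 236.4525641834099 [[ 0.02258013 -0.99974409 -0.00137487]
 [-0.99501235 -0.02233956 -0.09721813]
 [ 0.09716254  0.00356321 -0.99526215]] [-0.0176515   0.38080254  0.90599747] [ 0.29127278 -0.01236828  0.93870163]
side 44.118338658791046 323.4103254025667 243.4950558774606 [[ 0.99803574 -0.06040648  0.01660498]
 [-0.02693386 -0.65304656 -0.75683866]
 [ 0.05656178  0.7549048  -0.65339078]] [-0.37983306  0.04528723  1.35785406] [ 0.30350408 -1.01842025  0.92779158]
```

View pics/top0.png

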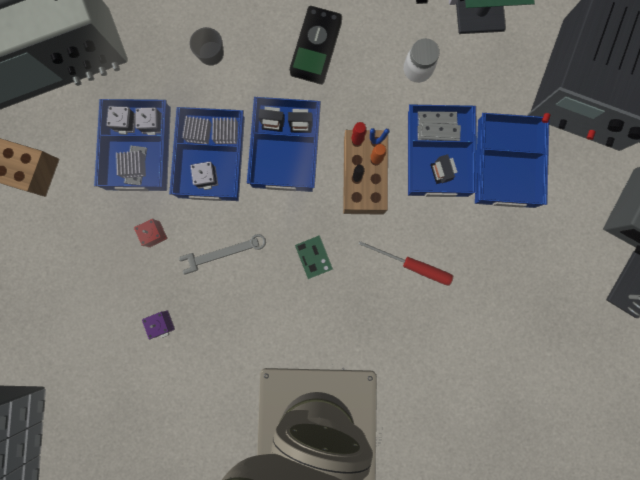

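View pics/side0.png

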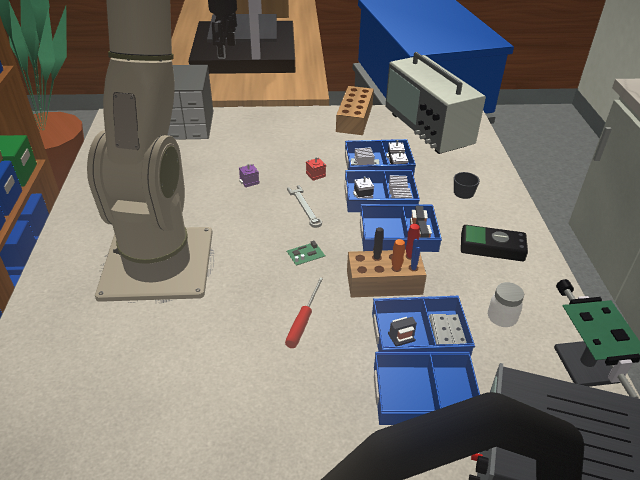

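```bash
python3 - <<'E'
import cv2
a=cv2.imread("pics/top0.png")
for n,(x,y) in dict(L=(90,92),R=(400,97)).items():
    cv2.imwrite(f"pics/crop{n}.png",cv2.resize(a[y:y+114,x:x+156],None,fx=5,fy=5,interpolation=cv2.INTER_CUBIC))
s=cv2.imread("pics/side0.png")
cv2.imwrite("pics/cropS.png",cv2.resize(s[130:250,335:445],None,fx=5,fy=5,interpolation=cv2.INTER_CUBIC))
E
```

```text
(no output)
```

View pics/cropL.png

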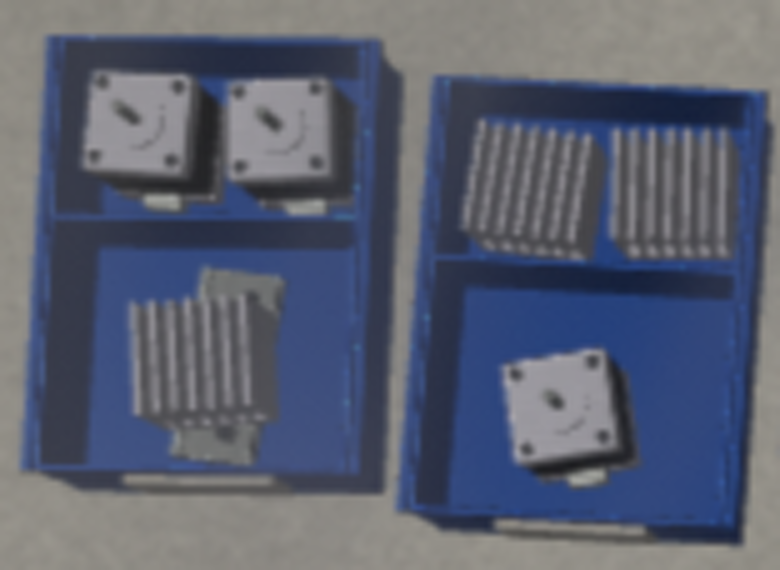

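View pics/cropR.png

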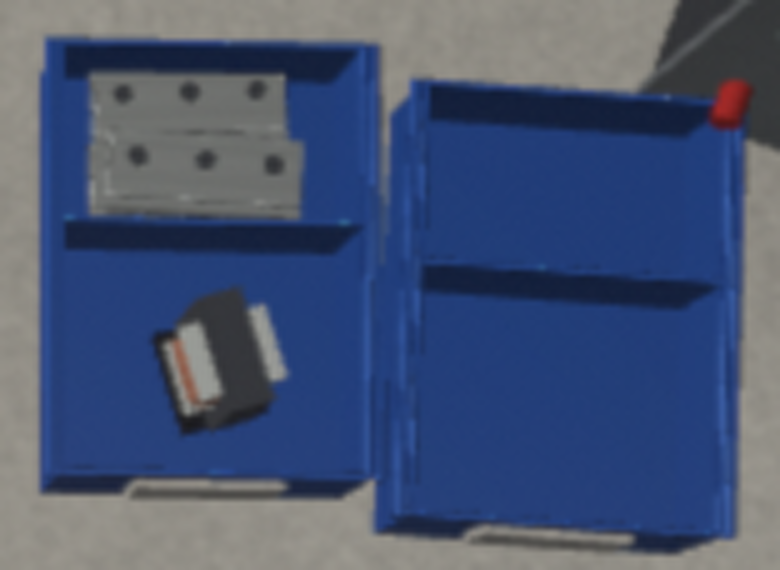

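```bash
cat > h.py <<'E'
import numpy as np,cv2,pickle
from scipy.optimize import least_squares
def proj(c,P):
    q=np.asarray(P,float)@c['R'].T+c['t'];f=240/np.tan(np.radians(c['vertical_fov']/2))
    return q[...,:2]/q[...,2:]*f+[c['cx'],c['cy']]
def ray(c,uv,z):
    f=240/np.tan(np.radians(c['vertical_fov']/2))
    d=np.r_[(np.asarray(uv,float)-[c['cx'],c['cy']])/f,1]@c['R'];o=-c['R'].T@c['t']
    return o+d*(z-o[2])/d[2]
def place(p,M):
    x,y,a=p;M=np.asarray(M,float);C,S=np.cos(a),np.sin(a)
    return np.c_[x+C*M[:,0]-S*M[:,1],y+S*M[:,0]+C*M[:,1],M[:,2]]
def fit(obs,p0):  # obs: list of (cam,model pts,pixels)
    r=least_squares(lambda p:np.concatenate([(proj(c,place(p,M))-px).ravel() for c,M,px in obs]),p0,x_scale=[.1,.1,1])
    return r.x,np.sqrt(np.mean(r.fun**2))
def box(lx,ly,z,x0=0,y0=0):return [[x0+lx/2,y0+ly/2,z],[x0+lx/2,y0-ly/2,z],[x0-lx/2,y0-ly/2,z],[x0-lx/2,y0+ly/2,z]] # TL,TR,BR,BL in top view
L=lambda l:(np.array(l)+.5)/5-.5+[90,92]
R_=lambda l:(np.array(l)+.5)/5-.5+[400,97]
TR=box(.179,.126,.042,.0365)
E
python3 - <<'E'
from h import *
t=pickle.load(open("top0.pkl","rb"));s=pickle.load(open("side0.pkl","rb"))
tr=dict(motors=L([(48,38),(372,40),(350,475),(25,468)]),heatsinks=L([(436,75),(755,92),(730,528),(398,510)]),
 transformers=np.array([(253,98),(319,100),(313,190),(249,187)]),hinges=R_([(50,40),(378,45),(372,480),(52,478)]),spare=R_([(415,82),(742,100),(735,530),(395,518)]))
P={}
img=cv2.imread("pics/top0.png");si=cv2.imread("pics/side0.png")
big=lambda a:cv2.resize(a,None,fx=8,fy=8,interpolation=cv2.INTER_CUBIC)
for n,px in tr.items():
    w=ray(t,px.mean(0),.042);P[n],r=fit([(t,TR,px)],[w[0]-.036,w[1],0]);print(n,P[n].round(4),round(r,2))
P['stepper'],r=fit([(t,box(.042,.042,.044),L([(502,368),(607,348),(632,450),(523,470)]))],[.5,.3,.2]);print('st',P['stepper'],r)
P['heatsink'],r=fit([(t,box(.046,.046,.042),L([(130,302),(253,295),(262,408),(136,415)]))],[.5,.4,0]);print('hs',P['heatsink'],r)
P['hinge'],r=fit([(t,box(.08,.034,.012),L([(203,268),(285,278),(250,465),(172,455)]))],[.5,.4,0]);print('hi',P['hinge'],r)
pickle.dump(P,open("P.pkl","wb"))
tiles=[]
for im,c in((img,t),(si,s)):
    im2=cv2.convertScaleAbs(im,alpha=1.7,beta=25)
    k=[( 430,150),(112,144)] if c is t else [(383,312),(345,142)]
    for x,y in k: 
        tiles.append(big(im2[y:y+36,x:x+48]))
cv2.imwrite("pics/tiles.png",np.vstack([np.hstack(tiles[:2]),np.hstack(tiles[2:])]))
o=cv2.resize(img[85:215,80:560],None,fx=1.66,fy=1.66,interpolation=cv2.INTER_CUBIC)
E
```

```text
motors [0.5239 0.3889 0.0122] 0.87
heatsinks [ 0.5084  0.236  -0.0256] 0.95
transformers [ 0.5284  0.0799 -0.0213] 1.42
hinges [ 0.5252 -0.2397 -0.0011] 0.93
spare [ 0.5093 -0.3818 -0.0407] 1.43
st [0.49944574 0.23787318 0.23888108] 0.3958404202461715
hs [0.51862577 0.38805762 0.10551234] 0.7436329767711729
hi [ 0.5217883   0.38777711 -0.10837142] 0.1911165591150189
```

View pics/tiles.png

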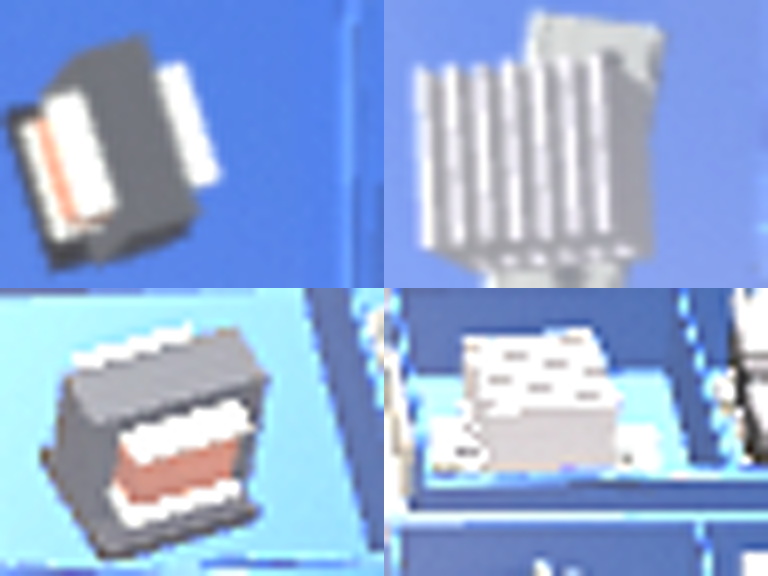

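```bash
cat >> h.py <<'E'
from scipy.spatial.transform import Rotation as Ro
def go(tgt,psi,cur=None):
    """psi: wanted heading of tool y, deg, world. prints shift in tool axes and turn about tool z"""
    if cur is None:
        from bench import observe
        o=observe();cur=(o['eef_pos'],o['tool_rot']);print('t',round(o['clock'],2),'ft',np.round(o['ft_force'],1),'w',round(o['gripper_width']*85.4,1),'q',np.round(o['joint_pos'],2))
    M=Ro.from_quat(cur[1]).as_matrix();d=M.T@(np.array(tgt)-cur[0]);y=np.degrees(np.arctan2(M[1,1],M[0,1]))
    print('pos',np.round(cur[0],4),'psi',round(y,1),'tilt',np.round(M[:,2],3),'shift',np.round(d,4),'turn',round((y-psi+180)%360-180,1))
E
python3 - <<'E'
from h import *
t=pickle.load(open("top0.pkl","rb"));s=pickle.load(open("side0.pkl","rb"));P=pickle.load(open("P.pkl","rb"))
T=lambda l,x,y:(np.array(l)+.5)/8-.5+[x,y]
m=box(.048,.018,.048)
o1=(t,m[:3],T([(85,55),(147,38),(196,205)],430,150));o2=(s,[m[3],m[0],m[1],m[2]],T([(70,380-288),(240,330-288),(265,378-288),(95,425-288)],383,312))
for o in([o1],[o2],[o1,o2]):print(fit(o,[.5,-.25,.2]))
P['transformer']=fit([o1,o2],[.5,-.25,.2])[0];pickle.dump(P,open("P.pkl","wb"))
h=P['heatsink'];go([h[0],h[1],.15],95);go([h[0],h[1],.013],95)
E
```

```text
(array([ 0.52394468, -0.24771371,  0.27410128]), np.float64(0.7987310714486373))
(array([ 0.52331244, -0.24758901,  0.29431907]), np.float64(0.4733743035987694))
(array([ 0.5235652 , -0.24767659,  0.28444854]), np.float64(0.648850018832539))
t 0.1 ft [-0.4  0.4 -0.2] w 85.6 q [-1.37  0.33 -0.06  1.46  0.02  1.35 -0.09]
pos [0.1411 0.6086 0.2306] psi 76.9 tilt [-0.    -0.001 -1.   ] shift [-0.4176 -0.1294  0.0808] turn -18.1
t 0.1 ft [-0.4  0.4 -0.2] w 85.6 q [-1.37  0.33 -0.06  1.46  0.02  1.35 -0.09]
pos [0.1411 0.6086 0.2306] psi 76.9 tilt [-0.    -0.001 -1.   ] shift [-0.4176 -0.1293  0.2178] turn -18.1
```

>>> apply_moves(targets=[[0.064, [-0.056, -0.017, 0], -3], [0.064, [-0.111, -0.034, 0], -6], [0.064, [-0.167, -0.052, 0], -10], [0.064, [-0.222, -0.069, 0], -14], [0.064, [-0.278, -0.086, 0], -18]], squeeze=40)

```text
clock: 0.72
eef_pos: [0.3938, 0.4611, 0.2311]
tool_rot: [-0.044, 0.999, -0.0, -0.0]
ft_force: [0.3, 0.5, 0.8]
gripper_width: 0.752
finger_force: 0.0
```

```bash
python3 -c "
from h import *
P=pickle.load(open('P.pkl','rb'));h=P['heatsink'];go([h[0],h[1],.10],95)"
```

```text
t 0.72 ft [0.3 0.5 0.8] w 64.2 q [-0.98  0.29  0.05  1.52 -0.02  1.34  0.73]
pos [0.3938 0.4611 0.2311] psi 95.1 tilt [-0. -0. -1.] shift [-0.1179 -0.0838  0.1311] turn 0.1
```

>>> apply_moves(targets=[[0.064, [-0.045, -0.032, 0], 0], [0.064, [-0.09, -0.064, 0.02], 0], [0.064, [-0.118, -0.084, 0.06], 0], [0.064, [-0.118, -0.084, 0.1], 0], [0.064, [-0.118, -0.084, 0.131], 0]])

```text
clock: 1.35
eef_pos: [0.5171, 0.3878, 0.0979]
tool_rot: [-0.043, 0.999, -0.001, -0.001]
ft_force: [0.8, 0.2, 1.0]
gripper_width: 0.748
finger_force: 0.0
```

```bash
python3 -c "
from h import *
from bench import capture
P=pickle.load(open('P.pkl','rb'));h=P['heatsink'];go([h[0],h[1],.013],95)
ims=[]
for n,(x,y) in dict(top=(90,90),side=(310,100)).items():
    c=capture(n);ims.append(cv2.resize(c['color'][y:y+120,x:x+80,::-1],None,fx=5,fy=5,interpolation=cv2.INTER_CUBIC))
cv2.imwrite('pics/g1.png',np.hstack(ims))"
```

```text
t 1.35 ft [0.8 0.2 1. ] w 63.9 q [-0.8   0.48  0.11  1.56 -0.06  1.11  0.98]
pos [0.5171 0.3878 0.0979] psi 94.9 tilt [-0.002 -0.001 -1.   ] shift [-0.0017  0.0002  0.0849] turn -0.1
```

View pics/g1.png

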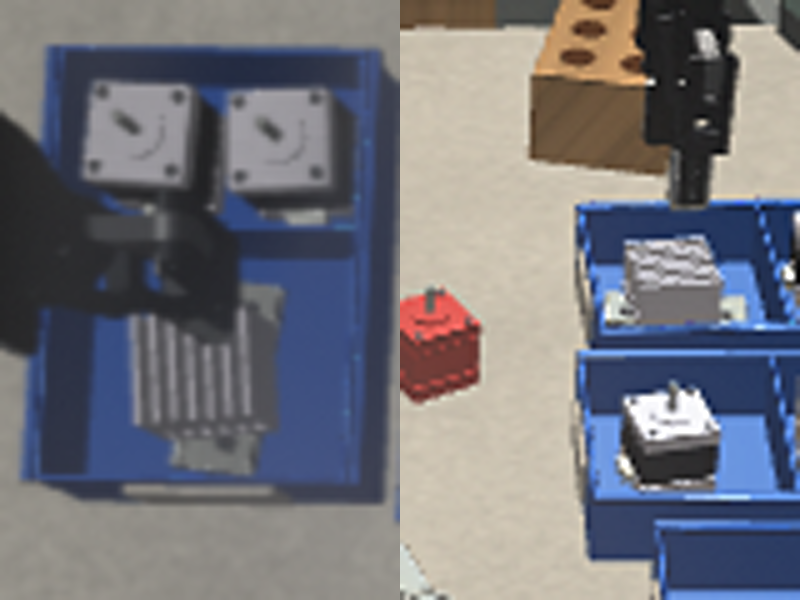

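The gripper hovers over the heat sink (fingertips at about (690,200) in the right half, above the fins at (670,260)), so I descend and grip.

>>> apply_moves(targets=[[0.064, [-0.001, 0, 0.045], 0], [0.064, [-0.001, 0, 0.085], 0], [0.064, [-0.001, 0, 0.085], 0]])

```text
clock: 1.82
eef_pos: [0.5169, 0.388, 0.0136]
tool_rot: [-0.043, 0.999, -0.001, -0.002]
ft_force: [0.7, -0.4, 1.0]
gripper_width: 0.75
finger_force: 0.0
```

>>> apply_moves(targets=[[0.035, [0, 0, 0], 0], [0.035, [0, 0, 0], 0], [0.035, [0, 0, 0], 0], [0.035, [0, 0, 0], 0], [0.035, [0, 0, 0], 0]])

```text
clock: 2.45
eef_pos: [0.5197, 0.3901, 0.0181]
tool_rot: [-0.043, 0.999, 0.001, 0.002]
ft_force: [-0.2, -0.8, 6.9]
gripper_width: 0.53
finger_force: 43.4
```

>>> apply_moves(targets=[[0.035, [0, 0, -0.01], 0], [0.035, [0, 0, -0.03], 0], [0.035, [0, 0, -0.07], 0], [0.035, [0, 0, -0.11], 0], [0.035, [0, 0, -0.15], 0]])

```text
clock: 3.08
eef_pos: [0.5184, 0.3888, 0.1684]
tool_rot: [-0.043, 0.999, 0.0, 0.001]
ft_force: [0.0, 0.8, -0.7]
gripper_width: 0.533
finger_force: 42.4
```

```bash
python3 -c "
from h import *
from bench import capture
P=pickle.load(open('P.pkl','rb'));s=P['spare'];go([s[0],s[1],.2],90+np.degrees(s[2]))
ims=[]
for n,(x,y) in dict(top=(90,90),side=(310,60)).items():
    c=capture(n);pickle.dump(c,open(n+'1.pkl','wb'));ims.append(cv2.resize(c['color'][y:y+120,x:x+80,::-1],None,fx=5,fy=5,interpolation=cv2.INTER_CUBIC))
cv2.imwrite('pics/g2.png',np.hstack(ims))"
```

```text
t 3.08 ft [ 0.   0.8 -0.7] w 45.5 q [-0.81  0.42  0.12  1.49 -0.05  1.24  0.98]
pos [0.5184 0.3888 0.1684] psi 94.9 tilt [ 0.001  0.001 -1.   ] shift [ 0.0754 -0.7669 -0.0324] turn 7.3
```

View pics/g2.png

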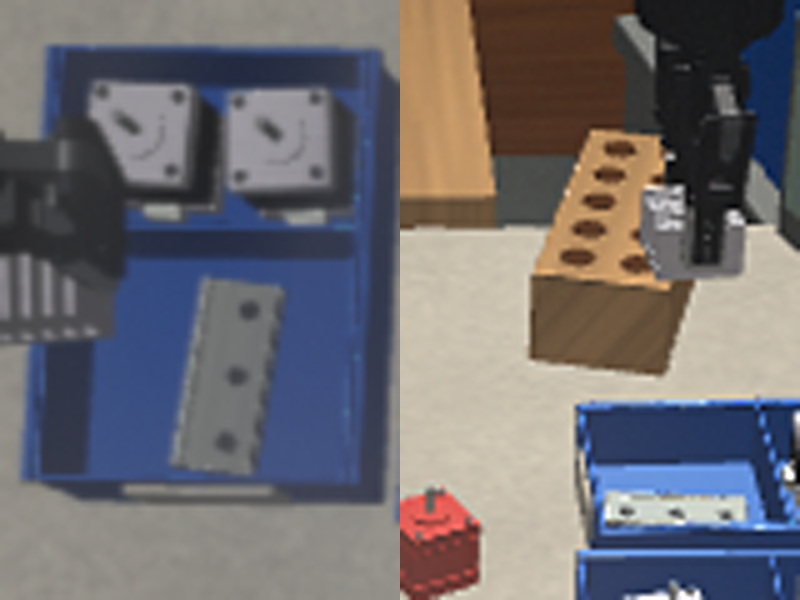

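The heat sink is held level between the fingers and the hinge lies free, its corners at (203,278), (285,290), (255,473) and (170,465) in the left half.

>>> apply_moves(targets=[[0.035, [0.006, -0.056, -0.04], 0], [0.035, [0.012, -0.114, -0.045], 0], [0.035, [0.018, -0.172, -0.045], 0], [0.035, [0.024, -0.23, -0.045], 0], [0.035, [0.03, -0.288, -0.045], 0]])

```text
clock: 3.8
eef_pos: [0.5128, 0.0973, 0.2111]
tool_rot: [-0.043, 0.999, 0.0, 0.0]
ft_force: [0.7, -0.2, -1.8]
gripper_width: 0.53
finger_force: 42.5
```

>>> apply_moves(targets=[[0.035, [0.006, -0.058, 0], 0], [0.035, [0.012, -0.116, 0], 0], [0.035, [0.018, -0.174, 0], 0], [0.035, [0.024, -0.232, 0], 0], [0.035, [0.03, -0.29, 0], 0]])

```text
clock: 4.42
eef_pos: [0.508, -0.1938, 0.2111]
tool_rot: [-0.043, 0.999, 0.0, 0.001]
ft_force: [1.9, 0.2, -1.7]
gripper_width: 0.532
finger_force: 42.5
```

>>> apply_moves(targets=[[0.035, [0.005, -0.058, 0], 0], [0.035, [0.01, -0.116, 0], 0], [0.035, [0.015, -0.16, 0], 0], [0.035, [0.018, -0.189, 0], 4], [0.035, [0.018, -0.189, 0], 7]])

```text
clock: 5.05
eef_pos: [0.5052, -0.3847, 0.2106]
tool_rot: [0.021, 1.0, -0.0, -0.0]
ft_force: [1.0, -0.5, -1.6]
gripper_width: 0.53
finger_force: 42.5
```

```bash
python3 -c "
from h import *
P=pickle.load(open('P.pkl','rb'));s=P['spare'];go([s[0],s[1],.0124],88)"
```

```text
t 5.05 ft [ 1.  -0.5 -1.6] w 45.2 q [ 0.1   0.41  0.63  1.49 -0.24  1.32  2.29]
pos [ 0.5052 -0.3847  0.2106] psi 87.6 tilt [-0.001 -0.001 -1.   ] shift [-0.004   0.0033  0.1982] turn -0.4
```

>>> apply_moves(targets=[[0.035, [-0.004, 0.003, 0.05], 0], [0.035, [-0.004, 0.003, 0.11], 0], [0.035, [-0.004, 0.003, 0.16], 0], [0.035, [-0.004, 0.003, 0.185], 0], [0.035, [-0.004, 0.003, 0.195], 0]])

```text
clock: 5.68
eef_pos: [0.5103, -0.3784, 0.0142]
tool_rot: [0.018, 1.0, 0.001, -0.001]
ft_force: [-0.4, -0.0, -1.6]
gripper_width: 0.529
finger_force: 42.4
```

>>> apply_moves(targets=[[0.035, [0, 0, 0.001], 0], [0.035, [0, 0, 0.003], 0], [0.035, [0, 0, 0.003], 0]])

```text
clock: 6.05
eef_pos: [0.5114, -0.3794, 0.0132]
tool_rot: [0.018, 1.0, -0.0, 0.001]
ft_force: [-0.5, 0.7, -0.7]
gripper_width: 0.527
finger_force: 42.4
```

>>> apply_moves(targets=[[0.035, [0, 0, 0.001], 0], [0.035, [0, 0, 0.001], 0]])

```text
clock: 6.3
eef_pos: [0.5109, -0.3791, 0.0114]
tool_rot: [0.018, 1.0, 0.0, 0.0]
ft_force: [0.5, 0.9, -0.8]
gripper_width: 0.53
finger_force: 42.4
```

>>> apply_moves(targets=[[0.035, [0, 0, 0.001], 0], [0.035, [0, 0, 0.001], 0]])

```text
clock: 6.55
eef_pos: [0.5109, -0.3791, 0.0103]
tool_rot: [0.018, 1.0, 0.0, 0.0]
ft_force: [0.3, 0.2, -0.6]
gripper_width: 0.525
finger_force: 42.5
```

>>> apply_moves(targets=[[0.035, [0, 0, 0.001], 0], [0.035, [0, 0, 0.001], 0]])

```text
clock: 6.8
eef_pos: [0.5109, -0.3791, 0.0101]
tool_rot: [0.018, 1.0, 0.0, 0.0]
ft_force: [-3.0, 2.3, 9.5]
gripper_width: 0.53
finger_force: 43.7
```

>>> apply_moves(targets=[[0.035, [0, 0, 0.001], 0], [0.035, [0, 0, 0.001], 0]])

```text
clock: 7.05
eef_pos: [0.511, -0.3792, 0.0101]
tool_rot: [0.018, 1.0, 0.0, 0.0]
ft_force: [-7.0, 7.0, 20.0]
gripper_width: 0.528
finger_force: 44.9
```

```bash
python3 -c "
from h import *
from bench import capture
ims=[]
for n,(x,y) in dict(top=(460,100),side=(370,300)).items():
    c=capture(n);ims.append(cv2.resize(c['color'][y:y+120,x:x+80,::-1],None,fx=5,fy=5,interpolation=cv2.INTER_CUBIC))
cv2.imwrite('pics/g3.png',np.hstack(ims))"
```

```text
(no output)
```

View pics/g3.png

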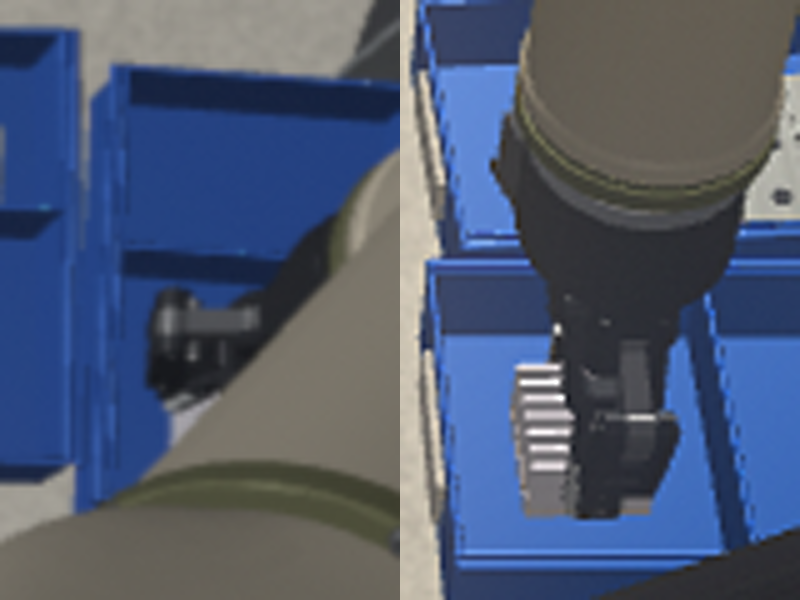

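>>> apply_moves(targets=[[0.035, [0, 0, -0.0015], 0], [0.035, [0, 0, -0.0015], 0]])

```text
clock: 7.4
eef_pos: [0.511, -0.3792, 0.0101]
tool_rot: [0.018, 1.0, -0.0, 0.0]
ft_force: [-1.8, 1.6, 6.3]
gripper_width: 0.533
finger_force: 43.3
```

>>> apply_moves(targets=[[0.06, [0, 0, 0], 0], [0.06, [0, 0, 0], 0], [0.06, [0, 0, 0], 0]])

```text
clock: 7.78
eef_pos: [0.5109, -0.3791, 0.0096]
tool_rot: [0.018, 1.0, 0.0, -0.0]
ft_force: [-0.3, -0.7, -0.0]
gripper_width: 0.703
finger_force: 0.0
```

>>> apply_moves(targets=[[0.06, [0, 0, -0.03], 0], [0.06, [0, 0, -0.085], 0], [0.06, [0, 0.04, -0.12], -6], [0.06, [-0.004, 0.09, -0.12], -12], [0.06, [-0.008, 0.132, -0.12], -18.4]])

```text
clock: 8.4
eef_pos: [0.524, -0.2457, 0.1303]
tool_rot: [-0.144, 0.99, 0.0, 0.001]
ft_force: [0.4, 0.1, 0.2]
gripper_width: 0.702
finger_force: 0.0
```

```bash
python3 -c "
from h import *
from bench import capture
P=pickle.load(open('P.pkl','rb'));s=P['transformer'];go([s[0],s[1],.012],106.3)
ims=[]
for n,(x,y) in dict(top=(480,100),side=(370,290)).items():
    c=capture(n);ims.append(cv2.resize(c['color'][y:y+120,x:x+80,::-1],None,fx=5,fy=5,interpolation=cv2.INTER_CUBIC))
cv2.imwrite('pics/g4.png',np.hstack(ims))"
```

```text
t 8.4 ft [0.4 0.1 0.2] w 59.9 q [-0.08  0.33  0.53  1.74 -0.18  1.12  2.37]
pos [ 0.524  -0.2457  0.1303] psi 106.6 tilt [ 0.001  0.    -1.   ] shift [ 0.0011 -0.0018  0.1183] turn 0.3
```

View pics/g4.png

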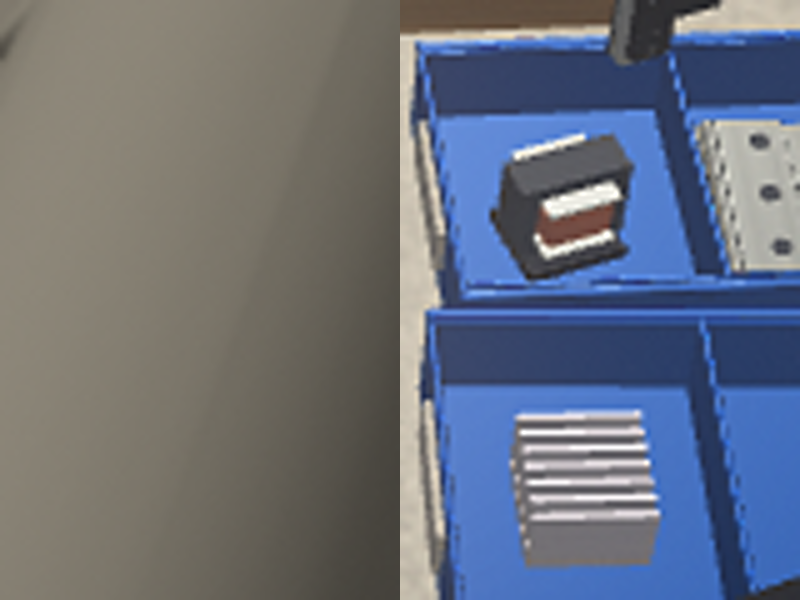

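Heat sink stands flat in the spare tray (crop (590,490)); the gripper is over the transformer.

>>> apply_moves(targets=[[0.06, [0.001, -0.002, 0.03], 0], [0.06, [0.001, -0.002, 0.075], 0], [0.06, [0.001, -0.002, 0.105], 0], [0.06, [0.001, -0.002, 0.116], 0], [0.06, [0.001, -0.002, 0.116], 0]], squeeze=60)

```text
clock: 9.12
eef_pos: [0.5231, -0.2501, 0.0138]
tool_rot: [-0.142, 0.99, -0.0, -0.0]
ft_force: [0.3, 0.4, 0.8]
gripper_width: 0.704
finger_force: 0.0
```

>>> apply_moves(targets=[[0.025, [0, 0, 0], 0], [0.025, [0, 0, 0], 0], [0.025, [0, 0, 0], 0], [0.025, [0, 0, 0], 0], [0.025, [0, 0, 0], 0]])

```text
clock: 9.75
eef_pos: [0.5243, -0.2497, 0.0154]
tool_rot: [-0.142, 0.99, -0.0, 0.001]
ft_force: [-1.7, 0.4, 6.8]
gripper_width: 0.411
finger_force: 61.7
```

>>> apply_moves(targets=[[0.025, [0, 0, -0.01], 0], [0.025, [0, 0, -0.04], 0], [0.025, [0, 0, -0.09], 0], [0.025, [0, 0, -0.15], 0], [0.025, [0, 0, -0.2], 0]])

```text
clock: 10.38
eef_pos: [0.5229, -0.25, 0.2167]
tool_rot: [-0.142, 0.99, -0.0, 0.001]
ft_force: [2.3, 0.5, -3.7]
gripper_width: 0.408
finger_force: 60.8
```

```bash
python3 -c "
from h import *
P=pickle.load(open('P.pkl','rb'));s=P['transformers'];go([s[0],s[1],.2],92)"
```

```text
t 10.38 ft [ 2.3  0.5 -3.7] w 34.8 q [-0.1   0.26  0.56  1.63 -0.14  1.29  2.34]
pos [ 0.5229 -0.25    0.2167] psi 106.3 tilt [ 0.001 -0.    -1.   ] shift [-0.098   0.3151  0.0166] turn 14.3
```

>>> apply_moves(targets=[[0.025, [-0.017, 0.054, 0], 0], [0.025, [-0.034, 0.108, 0], 0], [0.025, [-0.051, 0.163, 0], 0], [0.025, [-0.068, 0.218, 0], 0], [0.025, [-0.084, 0.27, 0], 0]])

```text
clock: 11.0
eef_pos: [0.5273, 0.0347, 0.2145]
tool_rot: [-0.142, 0.99, 0.0, 0.0]
ft_force: [0.3, -0.2, -3.8]
gripper_width: 0.41
finger_force: 61.0
```

>>> apply_moves(targets=[[0.025, [-0.014, 0.045, 0.0], 7], [0.025, [-0.014, 0.045, 0.05], 14], [0.025, [-0.014, 0.045, 0.11], 14], [0.025, [-0.014, 0.045, 0.16], 14], [0.025, [-0.014, 0.045, 0.188], 14]])

```text
clock: 11.62
eef_pos: [0.5271, 0.0796, 0.0237]
tool_rot: [-0.02, 1.0, -0.001, -0.001]
ft_force: [1.1, 0.6, -4.2]
gripper_width: 0.413
finger_force: 60.8
```

>>> apply_moves(targets=[[0.025, [0, 0, 0.008], 0], [0.025, [0, 0, 0.01], 0], [0.025, [0, 0, 0.01], 0]])

```text
clock: 12.0
eef_pos: [0.5295, 0.0804, 0.0172]
tool_rot: [-0.02, 1.0, 0.0, 0.001]
ft_force: [-0.0, 0.3, -3.9]
gripper_width: 0.409
finger_force: 60.8
```

```bash
python3 -c "
from h import *
P=pickle.load(open('P.pkl','rb'));s=P['transformers'];go([s[0],s[1],.0155],92)"
```

```text
t 12.0 ft [-0.   0.3 -3.9] w 35.0 q [-0.5   0.37  0.31  1.93 -0.15  0.86  1.49]
pos [0.5295 0.0804 0.0172] psi 92.3 tilt [ 0.002  0.001 -1.   ] shift [ 0.0011 -0.0004  0.0017] turn 0.3
```

>>> apply_moves(targets=[[0.025, [0, 0, 0.001], 0], [0.025, [0, 0, 0.001], 0]])

```text
clock: 12.25
eef_pos: [0.5289, 0.0803, 0.0154]
tool_rot: [-0.021, 1.0, 0.0, 0.0]
ft_force: [-0.8, 0.4, -0.5]
gripper_width: 0.408
finger_force: 61.4
```

>>> apply_moves(targets=[[0.025, [0, 0, 0.001], 0], [0.025, [0, 0, 0.001], 0]])

```text
clock: 12.5
eef_pos: [0.529, 0.0803, 0.0153]
tool_rot: [-0.02, 1.0, 0.0, 0.0]
ft_force: [-7.0, -1.0, 14.6]
gripper_width: 0.411
finger_force: 63.4
```

>>> apply_moves(targets=[[0.025, [0, 0, -0.001], 0], [0.055, [0, 0, -0.001], 0], [0.055, [0, 0, -0.001], 0], [0.055, [0, 0, -0.001], 0], [0.055, [0, 0, -0.001], 0]])

```text
clock: 13.12
eef_pos: [0.5287, 0.0802, 0.0148]
tool_rot: [-0.02, 1.0, 0.0, 0.0]
ft_force: [-1.0, 0.6, 0.8]
gripper_width: 0.645
finger_force: 0.0
```

>>> apply_moves(targets=[[0.055, [0, 0, -0.02], 0], [0.055, [0, 0, -0.07], 0], [0.055, [0, 0, -0.12], 0], [0.055, [0.0, 0.05, -0.14], 0], [0.055, [0, 0.11, -0.14], 0]])

```text
clock: 13.75
eef_pos: [0.5255, 0.1907, 0.1573]
tool_rot: [-0.019, 1.0, 0.001, 0.002]
ft_force: [1.3, 0.3, -0.5]
gripper_width: 0.643
finger_force: 0.0
```

```bash
python3 -c "
from h import *
t=pickle.load(open('top1.pkl','rb'));P=pickle.load(open('P.pkl','rb'))
h,r=fit([(t,box(.08,.034,.012),(np.array([(203,278),(285,290),(255,473),(170,465)])+.5)/5-.5+[90,90])],[.5,.4,0]);print(h,r)
P['hinge']=h;pickle.dump(P,open('P.pkl','wb'))
go([h[0],h[1],.1],90+np.degrees(h[2]))
from bench import capture
c=capture('side');cv2.imwrite('pics/g5.png',cv2.resize(c['color'][130:250,340:500,::-1],None,fx=5,fy=5,interpolation=cv2.INTER_CUBIC))
"
```

```text
[ 0.52179785  0.3874673  -0.10172952] 0.3219759407663243
t 13.75 ft [ 1.3  0.3 -0.5] w 54.9 q [-0.67  0.24  0.27  1.75 -0.07  1.16  1.24]
pos [0.5255 0.1907 0.1573] psi 92.2 tilt [ 0.004  0.002 -1.   ] shift [-0.0035  0.1967  0.0577] turn 8.0
```

View pics/g5.png

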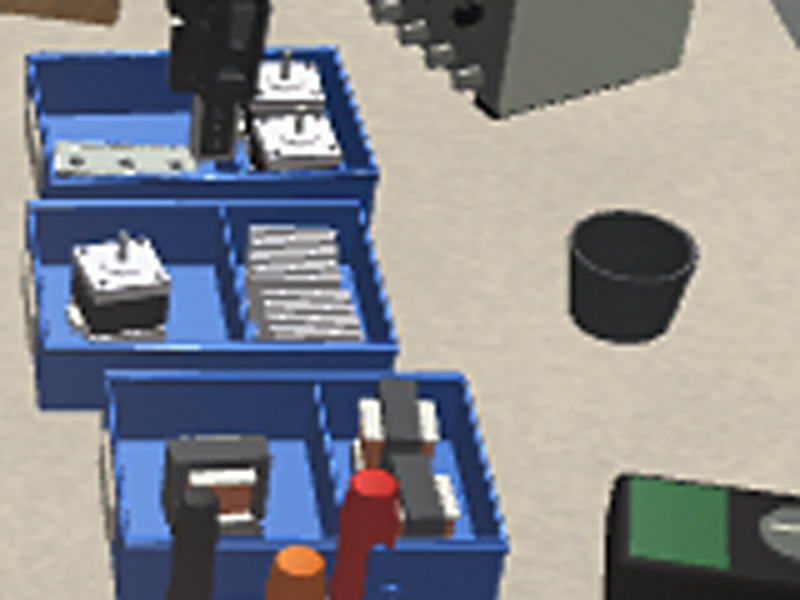

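>>> apply_moves(targets=[[0.052, [-0.001, 0.055, 0], 2], [0.052, [-0.002, 0.11, 0.01], 4], [0.052, [-0.003, 0.165, 0.02], 6], [0.052, [-0.0035, 0.197, 0.057], 8], [0.052, [-0.0035, 0.197, 0.1], 8]])

```text
clock: 14.42
eef_pos: [0.5183, 0.3909, 0.0537]
tool_rot: [0.047, 0.999, 0.001, 0.0]
ft_force: [-0.5, -1.3, -0.7]
gripper_width: 0.613
finger_force: 0.0
```

```bash
python3 -c "
from h import *
P=pickle.load(open('P.pkl','rb'));h=P['hinge'];go([h[0],h[1],.0045],84.2)"
```

```text
t 14.43 ft [-0.5 -1.3 -0.7] w 52.4 q [-0.86  0.53  0.19  1.59 -0.11  1.03  0.84]
pos [0.5183 0.3909 0.0537] psi 84.6 tilt [ 0.     0.002 -1.   ] shift [-0.0038 -0.0032  0.0492] turn 0.4
```

>>> apply_moves(targets=[[0.052, [0, 0, 0], 0], [0.052, [0, 0, 0], 0]])

```text
clock: 14.68
eef_pos: [0.5205, 0.3868, 0.0565]
tool_rot: [0.05, 0.999, 0.0, 0.001]
ft_force: [0.2, 0.2, 1.1]
gripper_width: 0.608
finger_force: 0.0
```

```bash
python3 -c "
from h import *
P=pickle.load(open('P.pkl','rb'));h=P['hinge'];go([h[0],h[1],.0045],84.2)"
```

```text
t 14.68 ft [0.2 0.2 1.1] w 51.9 q [-0.86  0.53  0.19  1.59 -0.11  1.04  0.84]
pos [0.5205 0.3868 0.0565] psi 84.3 tilt [ 0.001  0.001 -1.   ] shift [-0.0011  0.0008  0.052 ] turn 0.1
```

>>> apply_moves(targets=[[0.052, [-0.001, 0.001, 0.025], 0], [0.052, [-0.001, 0.001, 0.042], 0], [0.052, [-0.001, 0.001, 0.05], 0], [0.052, [-0.001, 0.001, 0.052], 0], [0.052, [-0.001, 0.001, 0.052], 0]])

```text
clock: 15.3
eef_pos: [0.521, 0.3882, 0.0035]
tool_rot: [0.049, 0.999, 0.0, 0.0]
ft_force: [0.1, -1.0, 0.1]
gripper_width: 0.609
finger_force: 0.0
```

>>> apply_moves(targets=[[0.025, [0, 0, 0], 0], [0.025, [0, 0, 0], 0], [0.025, [0, 0, 0], 0], [0.025, [0, 0, 0], 0], [0.025, [0, 0, 0], 0]], squeeze=60)

```text
clock: 15.92
eef_pos: [0.5211, 0.3884, 0.0039]
tool_rot: [0.049, 0.999, 0.001, 0.001]
ft_force: [-0.6, -1.2, 5.8]
gripper_width: 0.376
finger_force: 60.2
```

>>> apply_moves(targets=[[0.025, [0, 0, -0.005], 0], [0.025, [0, 0, -0.015], 0], [0.025, [0, 0, -0.035], 0], [0.025, [0, 0, -0.06], 0], [0.025, [0, 0, -0.09], 0]])

```text
clock: 16.55
eef_pos: [0.5206, 0.3879, 0.0947]
tool_rot: [0.049, 0.999, 0.0, 0.0]
ft_force: [-0.4, 1.0, -0.8]
gripper_width: 0.375
finger_force: 59.6
```

```bash
python3 -c "
from h import *
P=pickle.load(open('P.pkl','rb'));s=P['hinges'];go([s[0],s[1],.21],90)
from bench import capture
ims=[]
for n,(x,y) in dict(top=(90,90),side=(320,90)).items():
    c=capture(n);ims.append(cv2.resize(c['color'][y:y+120,x:x+80,::-1],None,fx=5,fy=5,interpolation=cv2.INTER_CUBIC))
cv2.imwrite('pics/g6.png',np.hstack(ims))"
```

```text
t 16.55 ft [-0.4  1.  -0.8] w 32.0 q [-0.86  0.49  0.2   1.56 -0.1   1.11  0.83]
pos [0.5206 0.3879 0.0947] psi 84.3 tilt [ 0.  0. -1.] shift [-0.0665 -0.624  -0.1155] turn -5.7
```

View pics/g6.png

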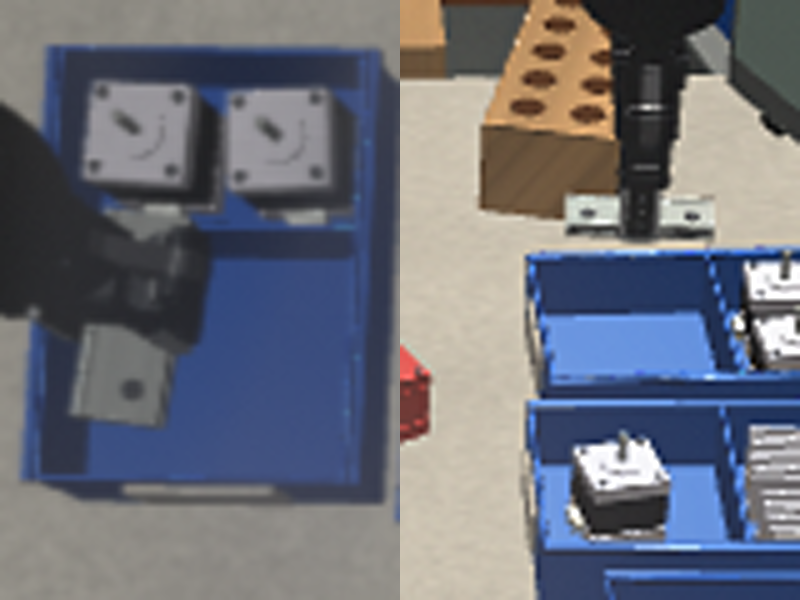

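>>> apply_moves(targets=[[0.025, [0, 0, -0.055], 0], [0.025, [0, 0, -0.105], 0], [0.025, [-0.006, -0.055, -0.115], 0], [0.025, [-0.012, -0.112, -0.115], 0], [0.025, [-0.018, -0.17, -0.115], 0]])

```text
clock: 17.27
eef_pos: [0.5215, 0.2152, 0.2084]
tool_rot: [0.049, 0.999, 0.0, 0.0]
ft_force: [1.4, -0.6, -0.1]
gripper_width: 0.374
finger_force: 60.0
```

>>> apply_moves(targets=[[0.025, [-0.006, -0.057, 0], 0], [0.025, [-0.012, -0.114, 0], 0], [0.025, [-0.018, -0.171, 0], 0], [0.025, [-0.024, -0.228, 0], 0], [0.025, [-0.03, -0.285, 0], 0]])

```text
clock: 17.9
eef_pos: [0.5232, -0.0713, 0.2084]
tool_rot: [0.049, 0.999, 0.0, 0.0]
ft_force: [1.1, 0.1, -0.7]
gripper_width: 0.373
finger_force: 60.0
```

>>> apply_moves(targets=[[0.025, [-0.006, -0.057, 0], -2], [0.025, [-0.012, -0.114, 0], -4], [0.025, [-0.018, -0.165, 0], -5.7], [0.025, [-0.018, -0.168, 0.02], -5.7], [0.025, [-0.018, -0.168, 0.05], -5.7]])

```text
clock: 18.52
eef_pos: [0.5251, -0.2398, 0.1582]
tool_rot: [0.0, 1.0, -0.0, 0.001]
ft_force: [0.3, 0.1, -1.3]
gripper_width: 0.372
finger_force: 60.1
```

```bash
python3 -c "
from h import *
P=pickle.load(open('P.pkl','rb'));s=P['hinges'];go([s[0],s[1],.0045],90)"
```

```text
t 18.52 ft [ 0.3  0.1 -1.3] w 31.8 q [-0.15  0.31  0.6   1.72 -0.19  1.17  2.07]
pos [ 0.5251 -0.2398  0.1582] psi 89.9 tilt [ 0.002 -0.    -1.   ] shift [1.000e-04 1.000e-04 1.537e-01] turn -0.1
```

>>> apply_moves(targets=[[0.025, [0, 0, 0.05], 0], [0.025, [0, 0, 0.1], 0], [0.025, [0, 0, 0.135], 0], [0.025, [0, 0, 0.149], 0], [0.025, [0, 0, 0.149], 0]])

```text
clock: 19.15
eef_pos: [0.5248, -0.2385, 0.0089]
tool_rot: [-0.0, 1.0, 0.0, -0.0]
ft_force: [-0.4, -0.7, -0.9]
gripper_width: 0.374
finger_force: 60.0
```

>>> apply_moves(targets=[[0.025, [0, 0, 0.002], 0], [0.025, [0, 0, 0.003], 0], [0.025, [0, 0, 0.003], 0]])

```text
clock: 19.52
eef_pos: [0.5253, -0.2386, 0.0064]
tool_rot: [-0.0, 1.0, -0.0, 0.0]
ft_force: [0.6, -0.1, -1.8]
gripper_width: 0.376
finger_force: 60.0
```

>>> apply_moves(targets=[[0.025, [0, 0, 0.001], 0], [0.025, [0, 0, 0.001], 0]])

```text
clock: 19.77
eef_pos: [0.5249, -0.2385, 0.0048]
tool_rot: [-0.0, 1.0, 0.0, -0.0]
ft_force: [-0.5, 0.6, -0.4]
gripper_width: 0.373
finger_force: 60.0
```

>>> apply_moves(targets=[[0.025, [0, 0, 0.001], 0], [0.025, [0, 0, 0.001], 0]])

```text
clock: 20.02
eef_pos: [0.525, -0.2385, 0.0039]
tool_rot: [-0.0, 1.0, 0.0, 0.0]
ft_force: [-0.5, -0.2, 0.8]
gripper_width: 0.374
finger_force: 60.3
```

>>> apply_moves(targets=[[0.025, [0, 0, 0.0005], 0], [0.025, [0, 0, 0.0005], 0]])

```text
clock: 20.27
eef_pos: [0.525, -0.2386, 0.0038]
tool_rot: [-0.0, 1.0, 0.0, 0.0]
ft_force: [-3.0, 1.0, 7.6]
gripper_width: 0.371
finger_force: 61.1
```

>>> apply_moves(targets=[[0.05, [0, 0, -0.0005], 0], [0.05, [0, 0, -0.0005], 0], [0.05, [0, 0, -0.0005], 0], [0.062, [0, 0, -0.02], 0], [0.062, [0, 0, -0.07], 0]])

```text
clock: 20.9
eef_pos: [0.5236, -0.2381, 0.0734]
tool_rot: [-0.0, 1.0, 0.0, -0.002]
ft_force: [1.6, 0.1, 0.5]
gripper_width: 0.725
finger_force: 0.0
```

>>> apply_moves(targets=[[0.064, [0, 0, -0.06], 0], [0.064, [0.0, 0.02, -0.115], 0], [0.064, [0.005, 0.075, -0.12], 0], [0.064, [0.01, 0.135, -0.12], 0], [0.064, [0.014, 0.195, -0.12], 0]])

```text
clock: 21.52
eef_pos: [0.5105, -0.0421, 0.195]
tool_rot: [0.0, 1.0, 0.0, 0.001]
ft_force: [1.4, 0.9, -0.0]
gripper_width: 0.75
finger_force: 0.0
```

>>> apply_moves(targets=[[0.064, [0.003, 0.06, 0], 0], [0.064, [0.006, 0.12, 0], 0], [0.064, [0.009, 0.18, 0], 0], [0.064, [0.011, 0.24, 0], -6], [0.064, [0.011, 0.281, 0.02], -13.7]])

```text
clock: 22.15
eef_pos: [0.4999, 0.2408, 0.1759]
tool_rot: [-0.123, 0.992, 0.001, 0.002]
ft_force: [0.8, -0.2, -0.2]
gripper_width: 0.749
finger_force: 0.0
```

```bash
python3 -c "
from h import *
P=pickle.load(open('P.pkl','rb'));s=P['stepper'];go([s[0],s[1],.0165],103.7)
from bench import capture
c=capture('top');s=capture('side');
a=cv2.resize(c['color'][100:200,400:560,::-1],None,fx=5,fy=5)[:,:400];b=cv2.resize(s['color'][290:410,370:450,::-1],None,fx=5,fy=5);
cv2.imwrite('pics/g7.png',np.hstack([np.vstack([a,a[:100]*0]),b]))"
```

```text
t 22.15 ft [ 0.8 -0.2 -0.2] w 63.9 q [-0.76  0.21  0.26  1.74 -0.06  1.19  1.33]
pos [0.4999 0.2408 0.1759] psi 104.1 tilt [ 0.004  0.003 -1.   ] shift [ 0.0018 -0.003   0.1593] turn 0.4
```

View pics/g7.png

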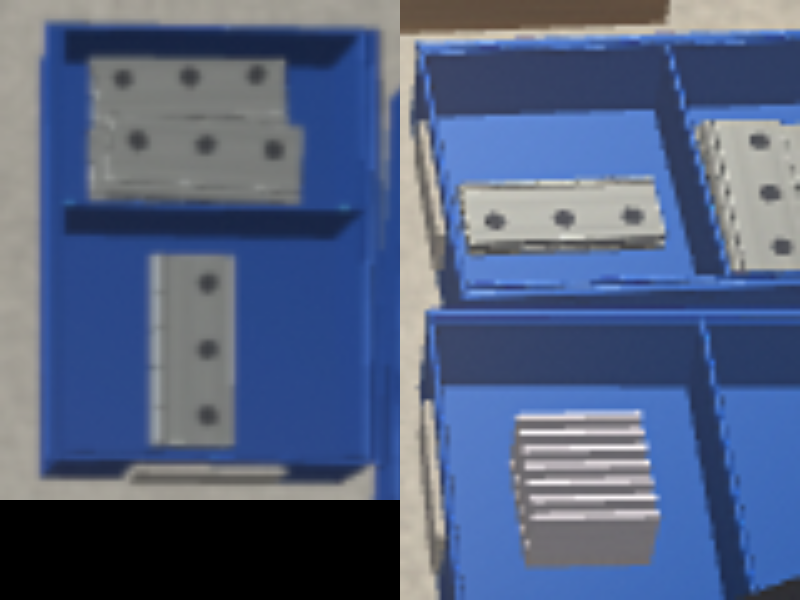

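Hinge lies flat in its tray (top view (192,350)), heat sink still upright in the spare. Now the stepper.

>>> apply_moves(targets=[[0.064, [0, 0, 0.05], 0], [0.064, [0, 0, 0.08], 0], [0.064, [0, 0, 0.08], 0], [0.064, [0, 0, 0.08], 0]])

```text
clock: 22.75
eef_pos: [0.5006, 0.2374, 0.0954]
tool_rot: [-0.119, 0.993, 0.0, 0.001]
ft_force: [0.0, -0.4, 0.7]
gripper_width: 0.749
finger_force: 0.0
```

```bash
python3 -c "
from h import *
P=pickle.load(open('P.pkl','rb'));s=P['stepper'];go([s[0],s[1],.012],103.7)"
```

```text
t 22.75 ft [ 0.  -0.4  0.7] w 64.0 q [-0.74  0.29  0.25  1.82 -0.08  1.03  1.35]
pos [0.5006 0.2374 0.0954] psi 103.7 tilt [ 0.002  0.001 -1.   ] shift [0.0012 0.0006 0.0834] turn -0.0
```

>>> apply_moves(targets=[[0.064, [0.001, 0, 0.03], 0], [0.064, [0.001, 0, 0.06], 0], [0.064, [0.001, 0, 0.078], 0], [0.064, [0.001, 0, 0.083], 0], [0.064, [0.001, 0, 0.083], 0]], squeeze=70)

```text
clock: 23.38
eef_pos: [0.4991, 0.2375, 0.0111]
tool_rot: [-0.12, 0.993, 0.0, 0.0]
ft_force: [-0.8, -0.3, 0.6]
gripper_width: 0.746
finger_force: 0.0
```

>>> apply_moves(targets=[[0.03, [0, 0, 0], 0], [0.03, [0, 0, 0], 0], [0.03, [0, 0, 0], 0], [0.03, [0, 0, 0], 0], [0.03, [0, 0, 0], 0]])

```text
clock: 24.0
eef_pos: [0.4994, 0.238, 0.0117]
tool_rot: [-0.12, 0.993, 0.001, 0.001]
ft_force: [-1.4, 0.6, 6.3]
gripper_width: 0.484
finger_force: 71.7
```

>>> apply_moves(targets=[[0.03, [0, 0, -0.005], 0], [0.03, [0, 0, -0.02], 0], [0.03, [0, 0, -0.05], 0], [0.03, [0, 0, -0.09], 0], [0.03, [0, 0, -0.13], 0]])

```text
clock: 24.62
eef_pos: [0.4984, 0.237, 0.1425]
tool_rot: [-0.12, 0.993, 0.0, 0.0]
ft_force: [1.1, 0.9, -1.5]
gripper_width: 0.478
finger_force: 71.0
```

```bash
python3 -c "
from h import *
P=pickle.load(open('P.pkl','rb'));s=P['motors'];print(s);go([s[0],s[1],.13],90.7)"
```

```text
[0.52387011 0.38885865 0.01224102]
t 24.62 ft [ 1.1  0.9 -1.5] w 40.8 q [-0.75  0.24  0.26  1.78 -0.07  1.13  1.34]
pos [0.4984 0.237  0.1425] psi 103.7 tilt [ 0.  0. -1.] shift [-0.0608  0.1415  0.0125] turn 13.0
```

>>> apply_moves(targets=[[0.03, [-0.018, 0.047, 0], 0], [0.03, [-0.037, 0.095, 0], 4], [0.03, [-0.059, 0.14, 0], 9], [0.03, [-0.059, 0.1415, 0.0], 13], [0.03, [-0.059, 0.1415, 0.03], 13]])

```text
clock: 25.25
eef_pos: [0.5234, 0.3904, 0.1129]
tool_rot: [-0.007, 1.0, 0.001, 0.002]
ft_force: [0.5, -0.1, -3.0]
gripper_width: 0.485
finger_force: 71.4
```

>>> apply_moves(targets=[[0.03, [0, 0, 0.04], 0], [0.03, [0, 0, 0.07], 0], [0.03, [0, 0, 0.09], 0], [0.03, [0, 0, 0.094], 0], [0.03, [0, 0, 0.094], 0]])

```text
clock: 25.88
eef_pos: [0.5228, 0.389, 0.0174]
tool_rot: [-0.006, 1.0, 0.0, 0.0]
ft_force: [-0.8, -0.3, -2.5]
gripper_width: 0.482
finger_force: 71.3
```

>>> apply_moves(targets=[[0.03, [0, 0, 0.002], 0], [0.03, [0, 0, 0.004], 0], [0.03, [0, 0, 0.004], 0]])

```text
clock: 26.25
eef_pos: [0.5222, 0.3887, 0.0125]
tool_rot: [-0.007, 1.0, 0.0, 0.0]
ft_force: [-0.7, -0.0, -2.1]
gripper_width: 0.481
finger_force: 71.3
```

>>> apply_moves(targets=[[0.03, [0, 0, 0.001], 0], [0.03, [0, 0, 0.001], 0]])

```text
clock: 26.5
eef_pos: [0.5223, 0.3888, 0.0117]
tool_rot: [-0.007, 1.0, 0.0, 0.0]
ft_force: [-1.2, -1.1, 3.3]
gripper_width: 0.487
finger_force: 71.8
```

>>> apply_moves(targets=[[0.03, [0, 0, 0.001], 0], [0.03, [0, 0, 0.001], 0]])

```text
clock: 26.75
eef_pos: [0.5224, 0.3888, 0.0117]
tool_rot: [-0.006, 1.0, 0.0, 0.0]
ft_force: [-5.7, -4.2, 12.7]
gripper_width: 0.481
finger_force: 73.2
```

>>> apply_moves(targets=[[0.03, [0, 0, -0.001], 0], [0.06, [0, 0, -0.001], 0], [0.06, [0, 0, -0.001], 0], [0.06, [0, 0, -0.001], 0], [0.06, [0, 0, -0.02], 0]])

```text
clock: 27.38
eef_pos: [0.5213, 0.388, 0.0296]
tool_rot: [-0.007, 1.0, -0.001, -0.001]
ft_force: [-0.1, 0.8, 0.6]
gripper_width: 0.701
finger_force: 0.0
```

>>> apply_moves(targets=[[0.064, [0, 0, -0.05], 0], [0.064, [0, 0, -0.11], 0], [0.064, [0, -0.03, -0.16], 0], [0.064, [0, -0.09, -0.165], 0], [0.064, [0, -0.15, -0.165], 0]])

```text
clock: 28.0
eef_pos: [0.5247, 0.2373, 0.1979]
tool_rot: [-0.007, 1.0, 0.001, 0.002]
ft_force: [1.2, 0.4, -0.0]
gripper_width: 0.75
finger_force: 0.0
```

>>> apply_moves(targets=[[0.064, [0, -0.06, 0], 0], [0.064, [0, -0.12, 0], 0], [0.064, [0, -0.18, 0], 0], [0.064, [0, -0.24, 0], 0], [0.064, [0, -0.3, 0], 0]])

```text
clock: 28.62
eef_pos: [0.5281, -0.0632, 0.1969]
tool_rot: [-0.007, 1.0, 0.0, 0.001]
ft_force: [1.4, 0.1, -0.3]
gripper_width: 0.751
finger_force: 0.0
```

>>> apply_moves(targets=[[0.064, [0, -0.06, 0], 0], [0.064, [0, -0.12, 0], 0], [0.064, [0, -0.18, 0], 0], [0.064, [0, -0.24, 0], 1.5], [0.064, [0, -0.29, 0], 3]])

```text
clock: 29.25
eef_pos: [0.5316, -0.3537, 0.1969]
tool_rot: [0.02, 1.0, -0.0, 0.001]
ft_force: [0.6, -0.1, 0.8]
gripper_width: 0.749
finger_force: 0.0
```

>>> apply_moves(targets=[[0.064, [0, -0.028, 0.05], 0], [0.064, [0, -0.028, 0.09], 0], [0.064, [0, -0.028, 0.09], 0]])

```text
clock: 29.62
eef_pos: [0.5295, -0.3782, 0.1036]
tool_rot: [0.02, 1.0, 0.001, -0.002]
ft_force: [0.2, 0.7, 1.9]
gripper_width: 0.751
finger_force: 0.0
```

```bash
python3 -c "
from h import *
go([.511,-.379,.0104],88)
from bench import capture
s=capture('side');t=capture('top');b=cv2.resize(s['color'][290:410,370:450,::-1],None,fx=5,fy=5);a=cv2.resize(t['color'][90:210,90:170,::-1],None,fx=5,fy=5)
cv2.imwrite('pics/g8.png',np.hstack([a,b]))"
```

```text
t 29.62 ft [0.2 0.7 1.9] w 64.1 q [ 0.09  0.55  0.63  1.56 -0.34  1.15  2.33]
pos [ 0.5295 -0.3782  0.1036] psi 87.7 tilt [-0.004  0.003 -1.   ] shift [ 0.0181 -0.0018  0.0932] turn -0.3
```

View pics/g8.png

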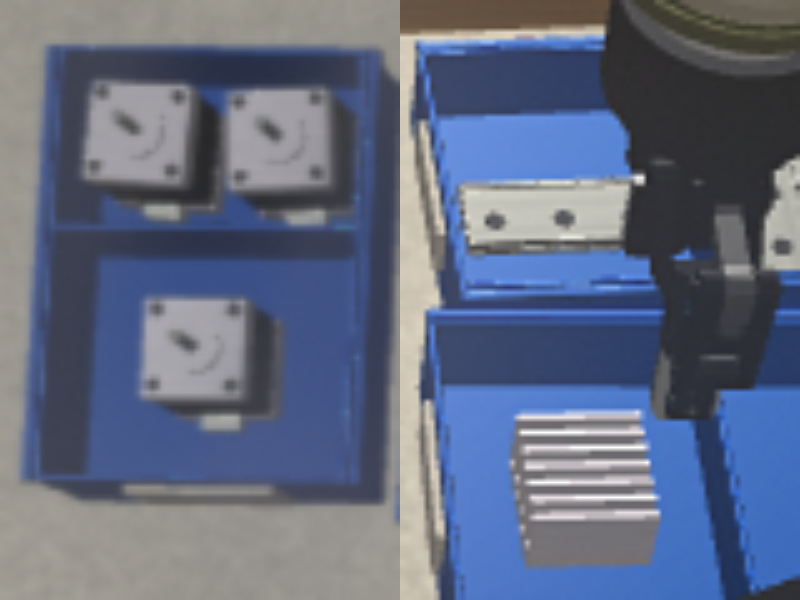

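Stepper stands upright in its tray (top view (195,350)); heat sink at (585,490) awaits regrip.

>>> apply_moves(targets=[[0.064, [0.018, -0.001, 0], 0], [0.064, [0.018, -0.001, 0.02], 0], [0.064, [0.018, -0.001, 0.02], 0], [0.064, [0.018, -0.001, 0.02], 0]], squeeze=40)

```text
clock: 30.22
eef_pos: [0.5136, -0.3793, 0.0858]
tool_rot: [0.019, 1.0, -0.0, 0.0]
ft_force: [-0.0, -0.1, -0.1]
gripper_width: 0.749
finger_force: 0.0
```

```bash
python3 -c "
from h import *
go([.511,-.379,.013],88)"
```

```text
t 30.23 ft [-0.  -0.1 -0.1] w 63.9 q [ 0.09  0.54  0.63  1.61 -0.35  1.1   2.35]
pos [ 0.5136 -0.3793  0.0858] psi 87.8 tilt [ 0.001 -0.    -1.   ] shift [0.0027 0.0002 0.0728] turn -0.2
```

>>> apply_moves(targets=[[0.064, [0.002, 0, 0.03], 0], [0.064, [0.002, 0, 0.055], 0], [0.064, [0.002, 0, 0.07], 0], [0.064, [0.002, 0, 0.073], 0], [0.064, [0.002, 0, 0.073], 0]])

```text
clock: 30.85
eef_pos: [0.5112, -0.3798, 0.013]
tool_rot: [0.02, 1.0, -0.0, 0.0]
ft_force: [-0.6, -0.2, 0.5]
gripper_width: 0.748
finger_force: 0.0
```

>>> apply_moves(targets=[[0.035, [0, 0, 0], 0], [0.035, [0, 0, 0], 0], [0.035, [0, 0, 0], 0], [0.035, [0, 0, 0], 0], [0.035, [0, 0, 0], 0]])

```text
clock: 31.48
eef_pos: [0.5114, -0.38, 0.0134]
tool_rot: [0.02, 1.0, -0.0, 0.001]
ft_force: [-0.6, 0.5, 5.7]
gripper_width: 0.529
finger_force: 42.4
```

>>> apply_moves(targets=[[0.035, [0, 0, -0.01], 0], [0.035, [0, 0, -0.04], 0], [0.035, [0, 0, -0.09], 0], [0.035, [0, 0, -0.15], 0], [0.035, [0, 0, -0.2], 0]])

```text
clock: 32.1
eef_pos: [0.5105, -0.3796, 0.2151]
tool_rot: [0.02, 1.0, -0.0, 0.001]
ft_force: [0.8, -0.3, -1.8]
gripper_width: 0.532
finger_force: 41.5
```

```bash
python3 -c "
from h import *
P=pickle.load(open('P.pkl','rb'));s=P['heatsinks'];print(s);go([s[0],s[1],.2],88.5)"
```

```text
[ 0.50835079  0.23598729 -0.02558681]
t 32.1 ft [ 0.8 -0.3 -1.8] w 45.4 q [ 0.06  0.42  0.69  1.49 -0.27  1.33  2.3 ]
pos [ 0.5105 -0.3796  0.2151] psi 87.7 tilt [ 0.001 -0.    -1.   ] shift [0.0266 0.615  0.0149] turn -0.8
```

>>> apply_moves(targets=[[0.035, [0.002, 0.05, 0], 0], [0.035, [0.005, 0.107, 0], 0], [0.035, [0.007, 0.164, 0], 0], [0.035, [0.01, 0.221, 0], 0], [0.035, [0.012, 0.278, 0], 0]])

```text
clock: 32.72
eef_pos: [0.5092, -0.0995, 0.2128]
tool_rot: [0.02, 1.0, 0.0, 0.0]
ft_force: [0.5, -0.5, -1.0]
gripper_width: 0.532
finger_force: 41.5
```

>>> apply_moves(targets=[[0.035, [0.002, 0.057, 0], 0], [0.035, [0.005, 0.114, 0], 0], [0.035, [0.007, 0.171, 0], 0], [0.035, [0.01, 0.228, 0], 0], [0.035, [0.012, 0.285, 0], 0]])

```text
clock: 33.35
eef_pos: [0.5086, 0.1856, 0.2129]
tool_rot: [0.02, 1.0, 0.0, 0.0]
ft_force: [1.5, 0.4, -1.4]
gripper_width: 0.525
finger_force: 41.5
```

>>> apply_moves(targets=[[0.035, [0.002, 0.04, 0], 0], [0.035, [0.002, 0.052, 0.02], 0], [0.035, [0.002, 0.052, 0.07], 0], [0.035, [0.002, 0.052, 0.12], 0], [0.035, [0.002, 0.052, 0.12], 0]])

```text
clock: 33.98
eef_pos: [0.5066, 0.2346, 0.0896]
tool_rot: [0.02, 1.0, -0.002, -0.003]
ft_force: [0.2, -0.6, -0.1]
gripper_width: 0.521
finger_force: 41.8
```

```bash
python3 -c "
from h import *
P=pickle.load(open('P.pkl','rb'));s=P['heatsinks'];print(s);go([s[0],s[1],.0135],88)"
```

```text
[ 0.50835079  0.23598729 -0.02558681]
t 33.98 ft [ 0.2 -0.6 -0.1] w 44.5 q [-0.77  0.32  0.3   1.81 -0.11  1.03  1.1 ]
pos [0.5066 0.2346 0.0896] psi 87.7 tilt [-0.006 -0.004 -1.   ] shift [-0.0022  0.0017  0.076 ] turn -0.3
```

>>> apply_moves(targets=[[0.035, [0, 0, 0.03], 0], [0.035, [0, 0, 0.055], 0], [0.035, [0, 0, 0.07], 0], [0.035, [0, 0, 0.074], 0], [0.035, [0, 0, 0.074], 0]])

```text
clock: 34.6
eef_pos: [0.5096, 0.2364, 0.0194]
tool_rot: [0.02, 1.0, 0.0, 0.001]
ft_force: [0.9, 0.2, -1.2]
gripper_width: 0.531
finger_force: 41.9
```

>>> apply_moves(targets=[[0.035, [0, 0, 0], 0], [0.035, [0, 0, 0.001], 0], [0.035, [0, 0, 0.001], 0]])

```text
clock: 34.98
eef_pos: [0.509, 0.2362, 0.0175]
tool_rot: [0.02, 1.0, 0.0, 0.0]
ft_force: [-0.1, 0.0, -2.0]
gripper_width: 0.528
finger_force: 41.9
```

>>> apply_moves(targets=[[0.035, [0, 0, 0.002], 0], [0.035, [0, 0, 0.003], 0], [0.035, [0, 0, 0.003], 0]])

```text
clock: 35.35
eef_pos: [0.5088, 0.236, 0.0141]
tool_rot: [0.02, 1.0, -0.0, -0.0]
ft_force: [-0.5, -1.0, -1.7]
gripper_width: 0.533
finger_force: 41.9
```

>>> apply_moves(targets=[[0.035, [0, 0, 0.001], 0], [0.035, [0, 0, 0.001], 0]])

```text
clock: 35.6
eef_pos: [0.509, 0.2361, 0.0134]
tool_rot: [0.02, 1.0, 0.0, 0.0]
ft_force: [-0.9, -0.4, 0.8]
gripper_width: 0.526
finger_force: 42.0
```

>>> apply_moves(targets=[[0.035, [0, 0, 0.001], 0], [0.035, [0, 0, 0.001], 0]])

```text
clock: 35.85
eef_pos: [0.509, 0.2361, 0.0133]
tool_rot: [0.02, 1.0, 0.0, -0.0]
ft_force: [-6.1, -3.5, 12.9]
gripper_width: 0.526
finger_force: 43.6
```

Contact on the floor. I release, rise and back off towards the robot.

>>> apply_moves(targets=[[0.035, [0, 0, -0.001], 0], [0.06, [0, 0, -0.001], 0], [0.06, [0, 0, -0.001], 0], [0.06, [0, 0, -0.001], 0], [0.06, [0, 0, -0.02], 0]])

```text
clock: 36.48
eef_pos: [0.508, 0.2356, 0.0318]
tool_rot: [0.02, 1.0, -0.001, -0.001]
ft_force: [0.1, -0.1, 0.7]
gripper_width: 0.704
finger_force: 0.0
```

>>> apply_moves(targets=[[0.06, [0, 0, -0.05], 0], [0.06, [0, 0, -0.11], 0], [0.06, [0, 0, -0.17], 0], [0.06, [0.05, 0.03, -0.2], 0], [0.06, [0.09, 0.07, -0.2], 0]])

```text
clock: 37.1
eef_pos: [0.4221, 0.31, 0.2367]
tool_rot: [0.021, 1.0, 0.002, 0.002]
ft_force: [0.0, 1.5, -0.5]
gripper_width: 0.708
finger_force: 0.0
```

>>> apply_moves(targets=[[0.06, [0.0, 0.06, 0], 0], [0.06, [0, 0.12, 0], 0], [0.06, [0, 0.16, 0], 0], [0.06, [0, 0.16, 0], 0]])

```text
clock: 37.6
eef_pos: [0.4265, 0.4724, 0.2327]
tool_rot: [0.018, 1.0, 0.0, -0.0]
ft_force: [0.4, -0.3, -1.2]
gripper_width: 0.698
finger_force: 0.0
```

```bash
python3 -c "
from h import *
from bench import capture
s=capture('side');t=capture('top');a=cv2.resize(t['color'][85:225,80:560,::-1],(800,233),interpolation=cv2.INTER_CUBIC);b=cv2.resize(s['color'][120:440,280:520,::-1],(270,360));c=cv2.resize(s['color'][130:250,335:495,::-1],(480,360),interpolation=cv2.INTER_CUBIC)
cv2.imwrite('pics/g9.png',np.vstack([a,np.hstack([b,c,np.zeros((360,50,3),np.uint8)])]))"
```

```text
(no output)
```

View pics/g9.png

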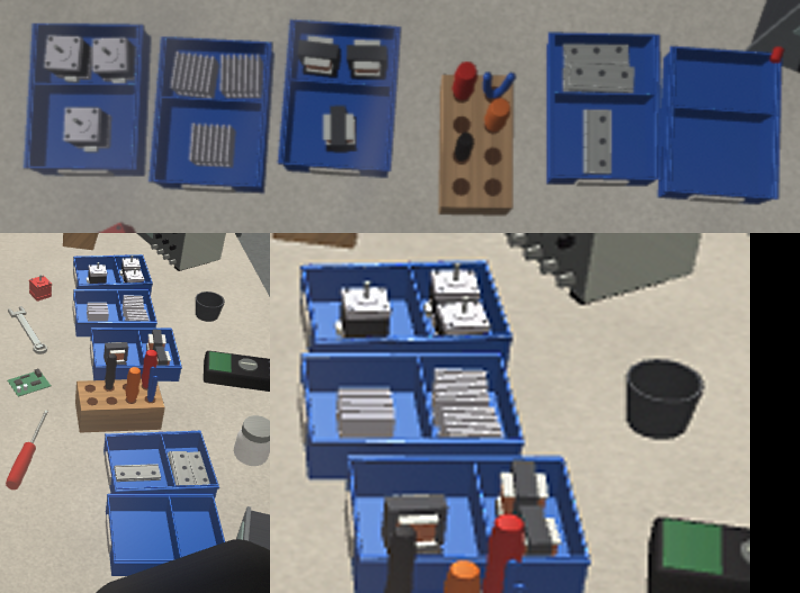

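All four parts stand in their own trays: stepper at (82,126), heat sink at (211,145), transformer at (339,128), hinge at (597,141). The spare tray at (720,120) is empty and the tool block is untouched.

```bash
python3 -c "
from bench import *
print(job_done())"
```

```text
the job is handed in; nothing more can be done
None
```

The stepper, transformer, heat sink and hinge each stand the right way up in their own trays, the spare tray is empty, the tool block is where it was, and the job was handed in at about 38 s.

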